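Tighten the block clamp on the large-tube mixer

TASK

Two block mixers stand side by side on the lab bench, each with its heating block clamped by a crossbar and a loose wing nut. On the mixer that holds the four large capped tubes, tighten the wing nut: turn it clockwise, seen from above, until its wings lie in line with the flat crossbar beneath it. Work in the space between the tubes without banging against them, and leave the nut of the other mixer, the one with the two rows of small tubes, as it is.

Things in the scene. Friction and masses are not known exactly. Their poses are not given: they have to be found in the camera images.
- nut (a joint): Angle of the steel wing nut to tighten, rad: 0 with its wings in line with the crossbar, negative when loose, growing as it turns clockwise seen from above. Starts between -1.15 and -0.75; stops at -1.45 and 0.45. Stiff (0.1 N m friction), stays where left, neither rises nor sinks as it turns.
- nut_grip (a point): On that nut's upright axis, between its wings, 27 mm above the crossbar's top (which is 113 mm above the table): the height to pinch. Turns with the nut: y along the wings, x through their thickness, z up. Wings 9 mm thick, 60 mm tip to tip, from 10 to 39 mm above the crossbar, leaning outwards, 12 mm gap between. Hub below them 24 mm across, 14 mm high.
- large_tubes: Four large tubes fixed in the block of the mixer to work on, white caps 33 mm across. Origin on the nut's axis on the block's top, 105 mm above the table. Tubes at x +-44, y +-54 mm, tops at z 40 mm: 53 mm free all round the nut's axis. Crossbar (26 x 130 x 8 mm) along y. White mixer 165 x 172 mm, fixed.
- other_nut_tip (a point): Wing tip of the like nut on the other mixer, whose block carries ten small tubes with flat lids 13 mm across, 20 mm proud of the block. That nut also stands askew; leave it alone. The point is 26 mm from that nut's axis, 30 mm above its crossbar.

How it is judged:
By the outcome, as a careful person would: the job done as asked, in the order asked, and still so for the second after the job is handed in, with the robot touching nothing.
It also fails if it takes over 29 s, if anything falls off the work surface, if the arm or the gripper's body presses on something with over 40 N, if the wrist force passes 120 N, or if a joint passes its speed limit or range.

ROBOT

A 6-joint arm with a two-finger parallel gripper is mounted at the origin on the work surface. World frame = base frame: x ahead of the robot, y to its left, z up, the work surface at z = 0. Lengths are in m, angles in rad, forces in N, time in s.
With the tool pointing down it reaches from about 0.4 to 0.825 m from the base axis. Payload 7 kg.
Tool frame: the origin (TCP) lies midway between the tips of the shut fingers; the grasp point (between the pads) lies 19 mm behind it; z points along the fingers, x is the direction in which the jaws open and shut, and the axes are right-handed (so a half turn about z gives the same grasp; the last joint's range is limited). The gripper opens to 88 mm and grips with 3 to 60 N. Pads are 19 mm wide; open, the fingers measure 130 mm over their backs; the gripper's body (78 mm by 193 mm) begins 47 mm behind the grasp point.
Start: joints at [1.43, 0.359, 0.012, 0, -1.224, -0.288], TCP at [0.281, 0.614, 0.227] pointing down, gripper open.
Joint ranges: [-3.07, 3.07], [-1.43, 2.12], [-1.02, 1.25], [-3.03, 1.67], [-3.05, -0], [-3.03, 3.03]. Speed limits (rad/s): [2.39, 2.39, 3.01, 3.14, 3.14, 3.14].

INTERFACE

Orientations are given as [roll, pitch, yaw] about the fixed x, y, z axes, in that order (R = Rz(yaw) Ry(pitch) Rx(roll)).
In Python, from station import arm, viewer, ticket gives the robot as it stands. The module is installed in compiled form; this text tells all that it offers.
- The arm moves only by the tool step_arm, never from a script. Its argument "targets" is a list of rows, each a list of 3 entries, a list of its own where there are three numbers: the shift along the tool's x, y, z in m, then the turn, a rotation vector about the tool's x, y, z in degrees, then the opening, from -1 (shut) to 1 (fully open), so that 0 is half open. A call has exactly 8 rows; each row shifts and turns the commanded pose from where the row before left it, along the tool's axes as they then stand; what a row does not reach is not made up. A row lasts 1/10 s, in which the tool goes at most 50 mm and 8.59 degrees, less where a joint would pass 70% of its speed; a pose out of reach is approached as far as the arm can. A call is refused whole if a number of a shift passes 0.05 or a number of a turn 8.59, either way. A call with a gripper value outside its range is refused whole. The fingers move at their own pace and stop on an object; "grip_force" is the grip in N (left out, the last holds). Time passes only in rows, so rows that do not move let the fingers close, or fill a call up. It gives the time, the measured TCP pose, the force and the opening at its end, in the units of the state.
- arm.get_state(): the state, without advancing time (a new reading comes with each control period).
- viewer.grab_frame(name): name is "side" or "top"; returns (picture, depth): 420x560x3 uint8, red, green, blue; 420x560 float32, m along the optical axis (not along the pixel's ray), 0 where there is no reading.
- viewer.calibration(name): a dict with "fov_y" (degrees; the focal length in pixels is half the picture's height over the tangent of half this angle, whatever the lens; pixels are square), "cx", "cy" (the principal point, pixels), "world_to_cam" (4x4, takes a point from world to camera coordinates). Camera axes: x right, y up, looking along -z (the intrinsics and any distortion apply to the point x, -y, -z); pixel columns grow to the right and rows downward; lengths in m; the calibration is good to about 2 mm. A picture is of the moment at which its call begins. calibration takes no time and is no camera call.
- ticket.job_done(): hands the job in, once; it reports no verdict.
The state is a dict: "t": time; "q": joint angles; "qd": joint speeds; "joint_efforts": joint torques, N m; "eef_pos": TCP position; "ee_rot": TCP orientation; "force": force on the tool from outside, world axes, zero at the start; "moment": the same for the moment, N m; "width": finger opening in m.
Only numpy, scipy, OpenCV 4.12 (cv2) and the standard library are available. Lean on these libraries where they do the work, as an engineer would, in place of code of your own. Each camera call takes 0.05 s, during which the arm holds its last target.

## Working session

There is one attempt and no reset: what is moved stays moved. The work goes in short steps, Python scripts to look and compute and a tool call to move; the robot and the scene stay as the last step left them, time stands still between calls to the robot, and variables do not carry over. Pictures are saved under pics/ and viewed, and the job is handed in when it is done.

Besides the shell and the picture viewer there is one more tool, called after "Emit:" as name([rows], argument=value, ...), one row to a line, values as JSON. step_arm: Moves the arm, as the interface text tells. Its arguments: {"type":"object","properties":{"targets":{"type":"array"},"grip_force":{"type":"number"}},"required":["targets"]}

```bash
mkdir -p pics; cat > h.py <<'E'
import numpy as np, cv2
from station import arm, viewer, ticket
def K(c):
    f=210/np.tan(np.radians(c['fov_y'])/2); return f,c['cx'],c['cy']
def pts(name,depth):
    c=viewer.calibration(name); f,cx,cy=K(c)
    v,u=np.mgrid[0:420,0:560]
    P=np.stack([(u-cx)/f*depth,-(v-cy)/f*depth,-depth,np.ones_like(depth)],-1)
    return (P@np.linalg.inv(c['world_to_cam']).T)[...,:3]
def proj(name,p):
    c=viewer.calibration(name); f,cx,cy=K(c)
    q=c['world_to_cam']@np.append(p,1); return cx+f*q[0]/-q[2], cy+f*(-q[1])/-q[2]
def ray(name,u,v,z):
    c=viewer.calibration(name); f,cx,cy=K(c); M=np.linalg.inv(c['world_to_cam'])
    o=M[:3,3]; d=M[:3,:3]@np.array([(u-cx)/f,-(v-cy)/f,-1]); return o+d*(z-o[2])/d[2]
E
python3 - <<'E'
from h import *
print(arm.get_state())
for n in ['side','top']:
    c=viewer.calibration(n); print(n,c)
    p,d=viewer.grab_frame(n); cv2.imwrite(f'pics/{n}0.png',p[...,::-1]); np.savez(f'{n}0.npz',p=p,d=d)
    print((d>0).mean())
E
```

```text
{'t': 0.0, 'q': array([ 1.43010034e+00,  3.59396014e-01,  1.10658408e-02, -3.63078955e-04,
       -1.22409010e+00, -2.88096980e-01]), 'qd': array([ 1.90379630e-04, -7.41668597e-04,  4.28071483e-04, -1.24631519e-04,
       -6.58099191e-05,  4.26713531e-04]), 'joint_efforts': array([ 5.09600013e-04, -5.82728112e+01,  2.93059874e+01,  6.99730039e+00,
        6.95429437e-03, -1.84238720e-04]), 'eef_pos': array([0.28046631, 0.61343962, 0.22561749]), 'ee_rot': array([-3.14145845e+00, -1.65400734e-03, -1.99971306e+00]), 'force': array([ 0.20313164, -0.17661536, -0.01176533]), 'moment': array([ 0.01279855,  0.01236958, -0.01676506]), 'width': 0.08751997163091459}
side {'fov_y': 44.01538952856692, 'cx': 280.15017445788163, 'cy': 207.86845528638594, 'world_to_cam': array([[ 0.9978179 , -0.06447518,  0.01422672, -0.55354416],
       [ 0.04014743,  0.76353661,  0.64451534, -0.16091344],
       [-0.05241786, -0.64253778,  0.76445901, -1.07103027],
       [ 0.        ,  0.        ,  0.        ,  1.        ]])}
0.9961522108843538
top {'fov_y': 43.106383404220246, 'cx': 285.0180703218871, 'cy': 198.88699755748488, 'world_to_cam': array([[ 1.39227258e-02, -9.99902331e-01,  1.21921184e-03,
         1.40108445e-02],
       [ 9.97799120e-01,  1.39724780e-02,  6.48204106e-02,
        -5.53661062e-01],
       [-6.48311151e-02,  3.14051703e-04,  9.97896201e-01,
        -1.21594136e+00],
       [ 0.00000000e+00,  0.00000000e+00,  0.00000000e+00,
         1.00000000e+00]])}
0.9961777210884354
```

View pics/side0.png

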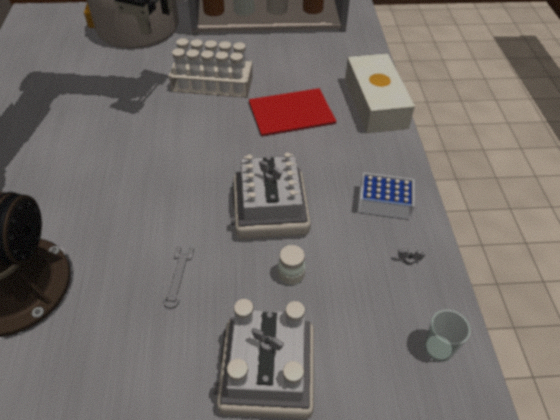

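View pics/top0.png

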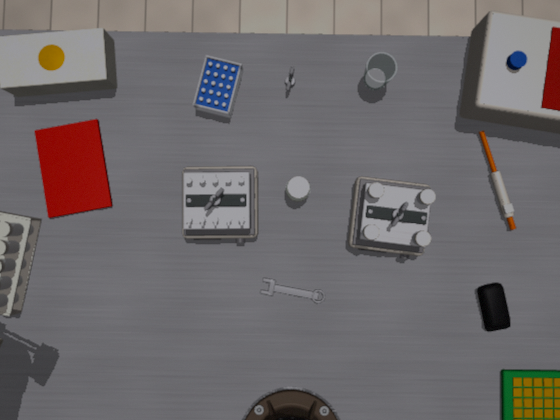

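The side view shows the large-tube mixer at about (268,355), with its nut at (267,341). In the top view it is at (393,215) with its nut near (400,213). The other mixer is at side (270,190) and top (219,202). Next I'll measure the caps, nut and crossbar.

```bash
python3 - <<'E'
from h import *
for n,(r0,r1,c0,c1) in {'top':(170,265,340,445),'side':(290,415,210,325)}.items():
    z=np.load(n+'0.npz'); p,d=z['p'],z['d']; P=pts(n,d)
    crop=p[r0:r1,c0:c1]; cv2.imwrite(f'pics/{n}_crop.png',cv2.resize(crop[...,::-1],None,fx=5,fy=5,interpolation=cv2.INTER_CUBIC) if n=='top' else cv2.resize(crop[...,::-1],None,fx=4.7,fy=4.7,interpolation=cv2.INTER_CUBIC))
    H=P[...,2].copy(); sub=np.zeros((420,560),bool); sub[r0:r1,c0:c1]=1
    m=(sub&(H>0.137)&(H<.156)).astype(np.uint8)
    k,lab,st,ce=cv2.connectedComponentsWithStats(m)
    for i in range(1,k):
        if st[i,4]>15:
            q=P[lab==i]; print(n,st[i],ce[i].round(1),np.median(q,0).round(4),q[:,2].min().round(4),q[:,2].max().round(4),'minrect', [np.round(x,1) for x in cv2.minAreaRect(q[:,:2].astype(np.float32)*1000)])
E
```

```text
top [369 182  16  16 198] [376.3 189.6] [ 0.5667 -0.168   0.1451] 0.1378 0.1504 minrect [array([ 567.3, -168.4]), array([31.4, 31.7]), np.float64(65.9)]
top [420 188  16  16 197] [427.5 195.9] [ 0.5554 -0.2752  0.1447] 0.1371 0.1499 minrect [array([ 556.4, -275.6]), array([31.5, 31. ]), np.float64(2.1)]
top [392 202  17  24 111] [399.8 213.3] [ 0.5214 -0.2186  0.1483] 0.137 0.1551 minrect [array([ 518.6, -217.3]), array([ 9.6, 57.7]), np.float64(58.6)]
top [364 224  16  16 199] [371.5 231.3] [ 0.4808 -0.158   0.1445] 0.137 0.1511 minrect [array([ 479.9, -158.8]), array([31.1, 31.9]), np.float64(1.2)]
top [415 230  17  16 203] [423.1 237.6] [ 0.4681 -0.2653  0.1445] 0.1376 0.1493 minrect [array([ 468.5, -265.9]), array([31.9, 31.2]), np.float64(63.3)]
side [234 299  20  19 287] [243.6 307.7] [ 0.4803 -0.1598  0.1455] 0.1374 0.1491 minrect [array([ 480. , -157.6]), array([30.7, 32.7]), np.float64(47.5)]
side [286 301  19  19 294] [295. 310.] [ 0.5668 -0.1688  0.1454] 0.1373 0.1496 minrect [array([ 567.4, -166.8]), array([32.4, 31.2]), np.float64(39.8)]
side [252 328  32  20 222] [267.5 337.8] [ 0.5174 -0.2154  0.1483] 0.1373 0.1552 minrect [array([ 517.7, -216.1]), array([10.2, 57.4]), np.float64(57.9)]
side [227 358  21  22 360] [237.4 368.6] [ 0.468  -0.2662  0.1455] 0.137 0.1488 minrect [array([ 468.6, -265.1]), array([31.8, 31.5]), np.float64(43.1)]
side [283 361  21  22 357] [293.3 371.2] [ 0.5555 -0.2754  0.1454] 0.1371 0.1488 minrect [array([ 555.3, -273.8]), array([32.2, 31.5]), np.float64(86.6)]
```

```bash
ls pics
```

```text
side0.png
side_crop.png
top0.png
top_crop.png
```

```bash
python3 - <<'E'
from h import *
a=np.array([.518,-.2167]); b=np.array([.2805,.6134])
for n in ['top','side']:
    z=np.load(n+'0.npz'); P=pts(n,z['d']); H=P[...,2]; ok=z['d']>0
    rel=P[...,:2]-a; m=ok&(np.hypot(rel[...,0],rel[...,1])<.034)&(H>.130)&(H<.16)
    q=P[m]; w,V=np.linalg.eigh(np.cov(q[:,:2].T)); v=V[:,1]; ang=np.degrees(np.arctan2(v[1],v[0]))%180
    print(n,'n',m.sum(),'wing ang',ang.round(1),'mean',q.mean(0).round(4),'sd',np.sqrt(w).round(4))
    # profile along wing
    t=np.radians(ang); s=rel@np.array([np.cos(t),np.sin(t)]); u=rel@np.array([-np.sin(t),np.cos(t)])
    for lo in range(-34,34,4):
        k=ok&(s*1000>=lo)&(s*1000<lo+4)&(abs(u)<.004); 
        if k.any(): print(lo,np.round(H[k]*1000).astype(int))
    # bar dark mask
    p=z['p'].astype(int); k=ok&(p.max(-1)<60)&(H>.105)&(H<.12)&(np.hypot(rel[...,0],rel[...,1])<.075)
    q=P[k]; r=cv2.minAreaRect(q[:,:2].astype(np.float32)*1000); print('bar',k.sum(),r,np.median(q[:,2]))
    # corridor
    d=(b-a)/np.linalg.norm(b-a); s=rel@d; u=rel@np.array([-d[1],d[0]])
    for lo in np.arange(0,1,.1):
        k=ok&(s>=lo)&(s<lo+.1)&(abs(u)<.13)
        if k.any(): print('corr',lo.round(1),H[k].max().round(3))
E
```

```text
top n 136 wing ang 148.3 mean [ 0.5187 -0.2165  0.1449] sd [0.0028 0.0166]
-34 [106 102 104 106 105]
-30 [145 145 149 146 107 104 108 150 146]
-26 [144 147 150 104 105 148 153 149 148]
-22 [131 142 146 151 107 126 135 146 152 152 149 104 109 148 146 149]
-18 [145 149 149 106 127 152 151 153 104 109 148]
-14 [147 143 150 150 151 149 154 155 152 152]
-10 [131 141 149 125 133 138 142 148 149 137 140 143 141]
-6 [130 134 126 137 138 140 136 136 137]
-2 [126 130 141 136 123 132 138 137 140 135 137]
2 [127 134 130 142 140]
6 [134 139 149 117 150 155]
10 [131 148 154 115 112 136 145 148 153 151 113 150 157]
14 [112 141 150 151 106 107 130 146 152 152 153 151 106 151]
18 [ 99 107 147 146 152 154 110 149 150 151 150 104 150]
22 [107 129 145 150 103 103 105 146 146 148 148 107 109 104 143 147 151 106]
26 [105 144 105 106 106 108 149 150 103 106]
30 [104 108 103 103 109 105 106]
bar 485 ((516.8458862304688, -215.79830932617188), (127.47206115722656, 23.103073120117188), 83.45796966552734) 0.11287395718810411
corr 0.0 0.157
corr 0.1 0.084
corr 0.2 0.109
corr 0.3 0.156
corr 0.4 0.13
corr 0.5 0.00
[... 1501 characters left out ...]
1 112 110 106 106 107 103 104 106]
18 [152 151 151 150 151 150 149 150 146 146 149 144 141 144 136 140 134 136
 132 128 107 107 106 106 106 106 103 107 106 106]
22 [152 150 151 151 149 152 150 150 149 152 147 143 147 140 141 142 139 135
 127 132 128 106 107 105 106 105 102 105 108 105 104]
26 [151 150 148 150 148 148 150 142 107 106 103 106 106 107 108 105 107 105
 105 102]
30 [107 107 106 108 105 105 108 107 104 107 104]
bar 650 ((517.1336059570312, -217.6324462890625), (125.8221664428711, 24.0761775970459), 82.7734603881836) 0.1137483885632764
corr 0.0 0.154
corr 0.1 0.08
corr 0.2 0.109
corr 0.3 0.156
corr 0.4 0.131
corr 0.5 0.009
corr 0.6 0.008
corr 0.7 0.338
corr 0.8 0.331
corr 0.9 0.264
```

View pics/top_crop.png

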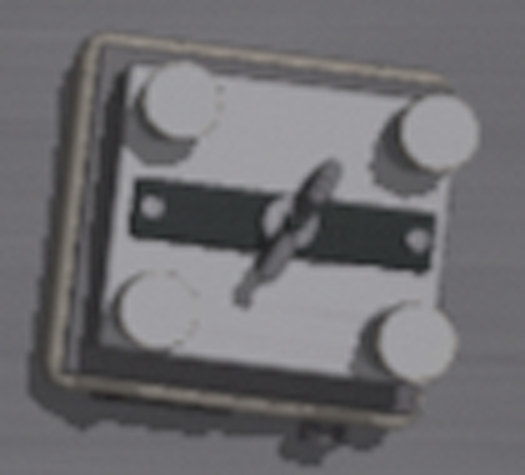

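View pics/side_crop.png

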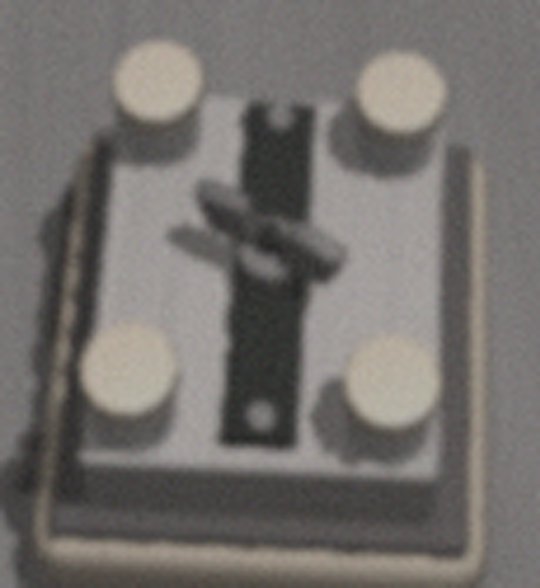

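Both views agree:
- **Nut axis:** about (0.518, -0.2167), with the crossbar top at 0.113.
- **Caps:** at 0.145, spaced 88 x 108 mm, which matches the text.
- **Wings:** at 148.5°, with the crossbar at 83.9°, so the turn needed is about 64.6° clockwise (nut at about -1.13 rad).

The hub top at 0.127 means the fingertips have to stay above about 0.129. I'll start moving now.

Emit:
step_arm([
  [[0.015,-0.013,-0.01],[0,0,0],-0.1],
  [[0.0275,-0.0235,-0.005],[0,0,0],-0.1],
  [[0.0275,-0.0235,-0.005],[0,0,0],-0.1],
  [[0.0275,-0.0235,-0.005],[0,0,0],-0.1],
  [[0.0275,-0.0235,0],[0,0,0],-0.1],
  [[0.0275,-0.0235,0],[0,0,0],-0.1],
  [[0.0275,-0.0235,0],[0,0,0],-0.1],
  [[0.0275,-0.0235,0],[0,0,0],-0.1],
], grip_force=20)

```text
t: 0.9
eef_pos: [0.3559, 0.3491, 0.2519]
ee_rot: [3.142, 0.0, -2.0]
force: [-0.1, -0.2, 0.0]
width: 0.0399
```

Emit:
step_arm([
  [[0.0275,-0.0235,0],[0,0,0],-0.1],
  [[0.0275,-0.0235,0],[0,0,0],-0.1],
  [[0.0275,-0.0235,0],[0,0,0],-0.1],
  [[0.0275,-0.0235,0],[0,0,0],-0.1],
  [[0.0275,-0.0235,0],[0,0,0],-0.1],
  [[0.0275,-0.0235,0],[0,0,0],-0.1],
  [[0.0275,-0.0235,0],[0,0,0],-0.1],
  [[0.0275,-0.0235,0],[0,0,0],-0.1],
])

```text
t: 1.7
eef_pos: [0.435, 0.0711, 0.252]
ee_rot: [-3.141, 0.001, -1.999]
force: [0.5, 0.1, 0.2]
width: 0.0391
```

Emit:
step_arm([
  [[0.0275,-0.0235,0],[0,0,0],-0.1],
  [[0.0275,-0.0235,0],[0,0,0],-0.1],
  [[0.0275,-0.0235,0],[0,0,0],-0.1],
  [[0.0275,-0.0235,0],[0,0,0],-0.1],
  [[0.0275,-0.0235,0],[0,0,0],-0.1],
  [[0.02,-0.017,0],[0,0,0],-0.1],
  [[0.0,0,0],[0,0,6.9],-0.1],
  [[0,0,0],[0,0,0],-0.1],
])

```text
t: 2.5
eef_pos: [0.4915, -0.1272, 0.2515]
ee_rot: [3.141, -0.0, -2.124]
force: [1.6, 0.4, 0.4]
width: 0.039
```

Emit:
step_arm([
  [[0.0155,-0.0174,0],[0,0,0],-0.1],
  [[0.0155,-0.0174,0],[0,0,0],-0.1],
  [[0.0155,-0.0174,0],[0,0,0],-0.1],
  [[0.0157,-0.0174,0],[0,0,0],-0.1],
  [[0,0,0.025],[0,0,0],-0.1],
  [[0,0,0.025],[0,0,0],-0.1],
  [[0,0,0.02],[0,0,0],-0.1],
  [[0,0,0],[0,0,0],-0.1],
])

```text
t: 3.3
eef_pos: [0.5169, -0.2147, 0.1791]
ee_rot: [3.137, -0.002, -2.117]
force: [-0.2, 0.1, -0.4]
width: 0.0393
```

```bash
python3 - <<'E'
from h import *
s=arm.get_state(); print(s['eef_pos'],s['ee_rot'],s['q'],s['force'],s['moment'],s['width'])
p,d=viewer.grab_frame('side'); np.savez('side1.npz',p=p,d=d)
cv2.imwrite('pics/side1.png',cv2.resize(p[230:415,180:400,::-1],None,fx=3.2,fy=3.2,interpolation=cv2.INTER_CUBIC))
E
```

```text
[ 0.51692791 -0.21465899  0.17911724] [ 3.13693326e+00 -1.58876330e-03 -2.11715234e+00] [-4.44463299e-02  2.09806751e-01 -3.09045211e-01 -9.74791178e-04
 -1.05679365e+00  1.06936427e+00] [-0.21833807  0.11444586 -0.36740794] [-0.06542043  0.01937091 -0.00141756] 0.03933959321020929
```

View pics/side1.png

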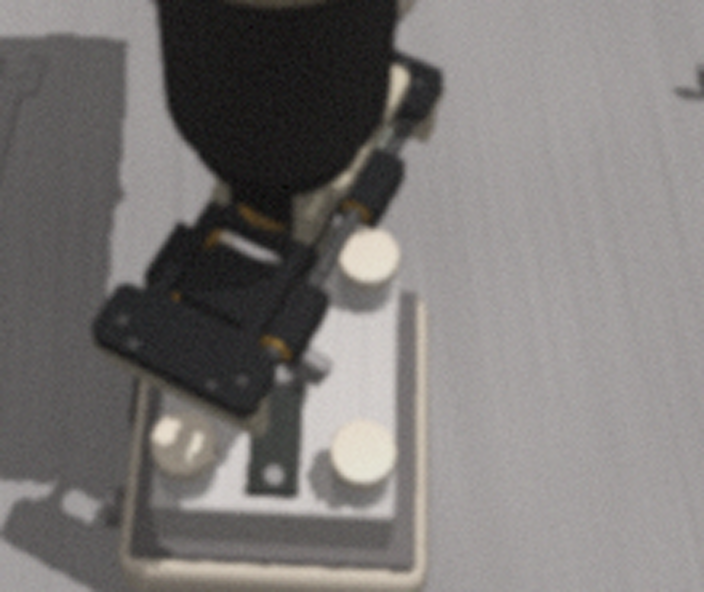

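The picture shows the gripper over the nut, with a wing tip showing at about (315,365) between the fingers, clear of all the caps. I'll descend slowly with a small correction.

Emit:
step_arm([
  [[0.001,-0.002,0],[0,0,0],-0.1],
  [[0,0,0.01],[0,0,0],-0.1],
  [[0,0,0.01],[0,0,0],-0.1],
  [[0,0,0.01],[0,0,0],-0.1],
  [[0,0,0.01],[0,0,0],-0.1],
  [[0,0,0],[0,0,0],-0.1],
  [[0,0,0],[0,0,0],-0.1],
  [[0,0,0],[0,0,0],-0.1],
])

```text
t: 4.15
eef_pos: [0.5206, -0.2175, 0.1419]
ee_rot: [-3.141, 0.0, -2.12]
force: [0.5, -0.5, 0.3]
width: 0.0394
```

Emit:
step_arm([
  [[0.0005,0.0026,0.006],[0,0,0],-0.1],
  [[0,0,0.006],[0,0,0],-0.1],
  [[0,0,0],[0,0,0],-0.1],
  [[0,0,0],[0,0,0],-0.1],
  [[0,0,0],[0,0,0],-0.9],
  [[0,0,0],[0,0,0],-0.9],
  [[0,0,0],[0,0,0],-0.9],
  [[0,0,0],[0,0,0],-0.9],
], grip_force=20)

```text
t: 4.95
eef_pos: [0.5178, -0.2164, 0.1297]
ee_rot: [-3.141, 0.0, -2.12]
force: [0.0, 0.5, -0.7]
width: 0.0133
```

Emit:
step_arm([
  [[0,0,0],[0,0,0],-1],
  [[0,0,0],[0,0,0],-1],
  [[0,0,0],[0,0,0],-1],
  [[0,0,0],[0,0,0],-1],
  [[0,0,0],[0,0,0],-1],
  [[0,0,0],[0,0,0],-1],
  [[0,0,0],[0,0,0],-1],
  [[0,0,0],[0,0,0],-1],
], grip_force=40)

```text
t: 5.75
eef_pos: [0.5173, -0.2171, 0.1296]
ee_rot: [3.141, -0.001, -2.12]
force: [-1.4, -5.4, 0.5]
width: 0.0082
```

It holds the wings at 8.2 mm, which fits the 9 mm wing thickness, so the hub isn't in the way. Now I'll turn clockwise, which is +z in the tool frame.

Emit:
step_arm([
  [[0.0004,0,0],[0,0,2],-1],
  [[0,0,0],[0,0,4],-1],
  [[0,0,0],[0,0,4],-1],
  [[0,0,0],[0,0,4],-1],
  [[0,0,0],[0,0,4],-1],
  [[0,0,0],[0,0,4],-1],
  [[0,0,0],[0,0,4],-1],
  [[0,0,0],[0,0,4],-1],
])

```text
t: 6.55
eef_pos: [0.5175, -0.217, 0.1297]
ee_rot: [-3.141, -0.0, -2.646]
force: [-1.6, -2.7, -0.1]
width: 0.0085
```

```bash
python3 - <<'E'
from h import *
s=arm.get_state(); print(s['eef_pos'],s['ee_rot'],s['q'],s['force'],s['moment'],s['width'])
E
```

```text
[ 0.51745402 -0.21701841  0.12966753] [-3.14134172e+00 -3.18978409e-04 -2.64630999e+00] [-4.79936976e-02  2.56517888e-01 -3.73354085e-01  4.69813406e-04
 -9.41067740e-01  5.42999687e-01] [-1.57042059 -2.65647671 -0.11215007] [-0.9197371   0.30768918  0.10100337] 0.008493499774953932
```

The yaw has turned 30°. The vertical moment of 0.10 N m matches the nut's friction, so the nut is turning with the gripper. About 34.6° remains.

Emit:
step_arm([
  [[0,0,0],[0,0,5],-1],
  [[0,0,0],[0,0,5],-1],
  [[0,0,0],[0,0,5],-1],
  [[0,0,0],[0,0,5],-1],
  [[0,0,0],[0,0,5],-1],
  [[0,0,0],[0,0,5],-1],
  [[0,0,0],[0,0,4.6],-1],
  [[0,0,0],[0,0,0],-1],
])

```text
t: 7.35
eef_pos: [0.5177, -0.217, 0.1297]
ee_rot: [-3.141, 0.0, 3.035]
force: [-0.2, -3.1, 0.1]
width: 0.0087
```

```bash
python3 - <<'E'
from h import *
s=arm.get_state(); print(s['eef_pos'],s['ee_rot'],np.degrees(s['ee_rot'][2]),s['force'],s['moment'],s['width'])
E
```

```text
[ 0.51768234 -0.21695469  0.12966813] [-3.14133702e+00  2.89766452e-04  3.03454977e+00] 173.86689465105175 [-0.1821711  -3.14579162  0.11807739] [-0.97517783 -0.03924829 -0.10490913] 0.008721082183807771
```

Emit:
step_arm([
  [[0,0,0],[0,0,0],-0.2],
  [[0,0,0],[0,0,0],-0.2],
  [[0,0,0],[0,0,0],-0.2],
  [[0,0,0],[0,0,0],-0.2],
  [[0,0,0],[0,0,0],-0.2],
  [[0,0,0],[0,0,0],-0.2],
  [[0,0,-0.01],[0,0,0],-0.2],
  [[0,0,-0.02],[0,0,0],-0.2],
])

```text
t: 8.15
eef_pos: [0.5166, -0.2166, 0.1591]
ee_rot: [3.142, -0.003, 3.036]
force: [0.9, -0.1, 0.1]
width: 0.035
```

Emit:
step_arm([
  [[0,0,-0.03],[0,0,0],-0.2],
  [[0,0,-0.03],[0,0,0],-0.2],
  [[0,0,-0.03],[0,0,0],-0.2],
  [[0.04,0,0],[0,0,0],-0.2],
  [[0.04,0,0],[0,0,0],-0.2],
  [[0.04,0,0],[0,0,0],-0.2],
  [[0,0,0],[0,0,0],-0.2],
  [[0,0,0],[0,0,0],-0.2],
])

```text
t: 8.95
eef_pos: [0.398, -0.2041, 0.251]
ee_rot: [-3.142, 0.003, 3.036]
force: [-0.3, -0.7, 0.3]
width: 0.035
```

```bash
cat > look.py <<'E'
from h import *
import sys
s=arm.get_state(); print(s['t'],s['eef_pos'],s['ee_rot'],s['force'],s['width'])
k=sys.argv[1]; a=np.array([.518,-.2167])
for n,(r0,r1,c0,c1) in {'top':(150,285,320,465),'side':(230,415,180,400)}.items():
    p,d=viewer.grab_frame(n); np.savez(f'{n}{k}.npz',p=p,d=d); P=pts(n,d); H=P[...,2]
    cv2.imwrite(f'pics/{n}{k}.png',cv2.resize(p[r0:r1,c0:c1,::-1],None,fx=3.2,fy=3.2,interpolation=cv2.INTER_CUBIC))
    cv2.imwrite(f'pics/{n}{k}full.png',p[...,::-1])
    rel=P[...,:2]-a; m=(d>0)&(np.hypot(rel[...,0],rel[...,1])<.034)&(H>.132)&(H<.16); q=P[m]
    if m.sum()<20: print(n,'hidden');continue
    w,V=np.linalg.eigh(np.cov(q[:,:2].T)); v=V[:,1]; print(n,m.sum(),'wing',np.degrees(np.arctan2(v[1],v[0]))%180,q.mean(0),np.sqrt(w), cv2.minAreaRect(q[:,:2].astype(np.float32)*1000))
E
python3 look.py 2
```

```text
8.95 [ 0.39800748 -0.20414975  0.2510394 ] [-3.14153716e+00  2.88159855e-03  3.03591796e+00] [-0.33857301 -0.6616258   0.29402848] 0.03496791999924495
top 115 wing 83.51816623344682 [ 0.51771234 -0.2177008   0.14665189] [0.0026945  0.01718353] ((516.3054809570312, -216.63023376464844), (58.22438049316406, 13.077767372131348), 84.26707458496094)
side 186 wing 83.36176431393304 [ 0.51761577 -0.21788521  0.14695032] [0.00248999 0.01751177] ((517.7730712890625, -215.1461944580078), (58.323001861572266, 8.910676956176758), 83.37722778320312)
```

View pics/side2full.png

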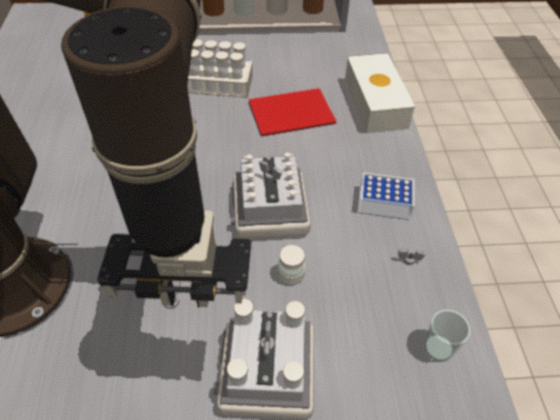

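View pics/top2full.png

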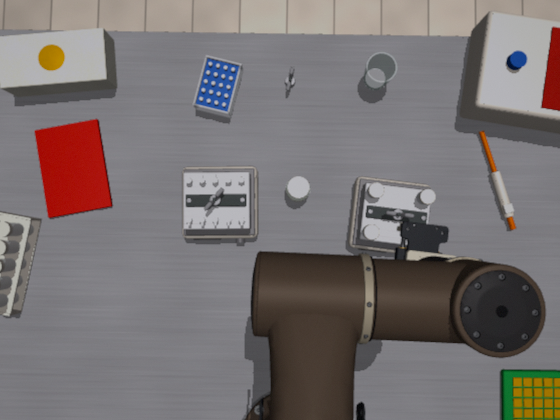

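```bash
python3 - <<'E'
from h import *
a=np.array([.518,-.2167])
for n in ['side','top']:
    for k in '02':
        z=np.load(f'{n}{k}.npz'); p,d=z['p'],z['d']; P=pts(n,d); H=P[...,2]; rel=P[...,:2]-a
        m=((d>0)&(H>.137)&(H<.156)&(np.hypot(*rel.transpose(2,0,1))<.095)).astype(np.uint8)
        c,lab,st,ce=cv2.connectedComponentsWithStats(m); L=[]
        for i in range(1,c):
            q=P[lab==i][:,:2]
            if 150<st[i,4] and np.hypot(*(q.mean(0)-a))>.05: L.append(q.mean(0))
        L=np.array(sorted(L,key=lambda r:r[0]))
        if len(L)==4:
            for i,j in((0,1),(2,3)):
                v=L[i]-L[j]; print(n,k,'cap pair',np.degrees(np.arctan2(v[1],v[0]))%180,np.hypot(*v))
        m=(d>0)&(p.max(-1)<65)&(H>.108)&(H<.119)&(np.hypot(*rel.transpose(2,0,1))<.068); q=P[m][:,:2]
        w,V=np.linalg.eigh(np.cov(q.T)); v=V[:,1]; print(n,k,'bar',np.degrees(np.arctan2(v[1],v[0]))%180,m.sum())
    # other mixer unchanged
    A,B=np.load(n+'0.npz')['p'].astype(int),np.load(n+'2.npz')['p'].astype(int)
    s=np.s_[150:205,235:310] if n=='side' else np.s_[165:245,180:260]
    print('other diff',np.abs(A-B)[s].mean(),np.abs(A-B)[s].max())
E
```

```text
side 0 cap pair 83.78122091542801 0.10751000788725805
side 0 cap pair 83.82436280885604 0.10740396411505902
side 0 bar 83.51743417303527 691
side 2 cap pair 83.40846609646128 0.10636818134587286
side 2 cap pair 83.72173630013816 0.10738026536201822
side 2 bar 85.85839514265135 62
other diff 41.681777777777775 60
top 0 cap pair 83.82712382875273 0.1076271762329752
top 0 cap pair 83.7823999908465 0.10739668881488575
top 0 bar 83.23395110426101 485
top 2 bar 86.54261100253808 253
other diff 18.979583333333334 29
```

```bash
python3 -c "
from h import *
print(ticket.job_done())"
```

```text
the job is handed in; nothing more can be done
None
```

I tightened the nut on the mixer with the four large tubes, turning it about 64.6° clockwise as seen from above, and handed the job in at about 9 s. I pinched the wings with the fingertips 16 mm above the crossbar, because at the stated pinch height the fingertips would have met the hub. Then I opened the gripper, lifted it straight up and moved it clear.

**Last checks**
- **Alignment:** the wings lie at 83.4–83.5° in both views. The crossbar is at about 83.8° from the cap rows and 83.2–83.5° from the bar itself, so they agree to within about 0.5°.
- **Forces:** wrist force readings stayed under about 7 N at the end of each move. The twisting moment while turning was about 0.10 N m, which matches the nut's friction.
- **Tubes:** nothing in the readings or pictures suggests the gripper touched them.
- **Other mixer:** its nut looks unchanged in both final pictures.

**Checks that failed**
- **Pixel comparison of the other mixer:** this was no use, because the picture brightness changed between shots.
- **Bar angle in the final pictures:** the crossbar came out at about 86°, from too few pixels because of the brightness change and the arm blocking the view. I used the first pictures' values instead.

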